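# Scoop the wax-coated mini cheeses into the blue bowl

## Task

With the green hand scoop, scoop all three red ball-shaped cheeses out of the steel pan and tip them into the blue bowl. Never touch the cheeses with the gripper's fingers. Finally set the scoop down flat on the bench, on its underside, and let go of it.

Things in the scene. Friction and masses are not known exactly. Their poses are not given: they have to be found in the camera images.
- scoop: Green plastic hand scoop, 200 g, lying flat on the bench. Origin: centre of its floor's underside; x out of the open mouth, y across, z up. Floor 100 long (x -50 to +50, the front edge is the lip), 96 wide, 1.6 thick. Side walls 3 thick, 42 high, from x -50 to 20 only; back wall 48 high at x -50. The handle starts at the back wall's top (-50, 0, 45).
- scoop_grip (a point): Grasp point (-70, 0, 101) in the scoop's frame, 60 along its straight green handle, which is 95 long, 22 wide along the scoop's y, 24 thick, and leans 20 degrees back from upright, away from the mouth. Close the fingers along the scoop's y, pointing down along the handle. Axes as the scoop's.
- pan: Open steel pan fixed to the bench. Origin at bench height; x along its length, to the robot's left, y across, z up. Inside 116 wide (y -58 to 58). Flat floor at z 8 from the upright right wall at x -140 to x 80, where the left end wall slopes up and out at 60 degrees to the rim at x 109; rim all round at z 58. Flange 10 wide. All cheeses start beyond x 0; the scoop fits in flat at the right end.
- bowl: Blue round plastic bowl, loose, 500 g, the one to fill (a yellow bowl of the same shape stands near it). Origin: centre of its underside, z up. Rim 160 in diameter and 62 above the origin, wall 4, foot 72 in diameter, inner floor at z 5.
- cheese0_center (a point): Centre of one of the three small ball-shaped cheeses in red wax: 28 in diameter, about 15 g, rigid; it rolls easily on a slope steeper than some 10 degrees but stays put on the level. The scoop's lip slips under it when slid within about 2 of the pan floor, up to the sloping end.
- cheese1_center (a point): Centre of one of the three small ball-shaped cheeses in red wax: 28 in diameter, about 15 g, rigid; it rolls easily on a slope steeper than some 10 degrees but stays put on the level. The scoop's lip slips under it when slid within about 2 of the pan floor, up to the sloping end.
- cheese2_center (a point): Centre of one of the three small ball-shaped cheeses in red wax: 28 in diameter, about 15 g, rigid; it rolls easily on a slope steeper than some 10 degrees but stays put on the level. The scoop's lip slips under it when slid within about 2 of the pan floor, up to the sloping end.

How it is judged:
By the outcome, as a careful person would: the job done as asked, in the order asked, and still so for the second after the job is handed in, with the robot touching nothing.
It also fails if it takes over 58 s, if anything falls off the work surface, if the arm or the gripper's body presses on something with over 40 N, if the wrist force passes 120 N, or if a joint passes its speed limit or range.

## Robot

A 7-joint arm with a two-finger parallel gripper is mounted at the origin on the work surface. World frame = base frame: x ahead of the robot, y to its left, z up, the work surface at z = 0. Lengths are in m, angles in rad, forces in N, time in s.
With the tool pointing down it reaches from about 0.425 to 0.875 m from the base axis. Payload 4.7 kg.
Tool frame: the origin (TCP) lies on the front face of the gripper's body, between the roots of the fingers; the fingertips stand 70 mm ahead of it and the grasp point (between the pads) lies 51 mm ahead of it (env.nose_length is the distance from the TCP to the fingertips, in m); z points along the fingers, y is the line along which they close (so a half turn about z gives the same grasp; the last joint's range is limited). The gripper opens to 87 mm and grips with 3 to 60 N. Pads are 19 mm wide; open, the fingers measure 117 mm over their backs; the gripper's body (75 mm by 190 mm) begins 51 mm behind the grasp point.
Start: joints at [1.253, 0.321, -0.07, 1.45, 0.023, 1.371, -0.057], TCP at [0.212, -0.615, 0.292] pointing down, gripper open.
Joint ranges: [-2.86, 2.86], [-0.3, 2.09], [-1.38, 1.24], [0.06, 2.45], [-1.56, 4.7], [0.09, 2.05], [-2.69, 2.69]. Speed limits (rad/s): [2.57, 2.57, 3.14, 3.14, 3.14, 3.14, 3.14].

## Interface

Orientations are given as a unit quaternion [x, y, z, w].
In Python, from plant import env, optics gives the robot as it stands.
- The arm moves only by the shell command python3 -m inch 'ROWS'. ROWS is JSON, one flat list of numbers, 7 for each row, row after row: the opening, from -1 (shut) to 1 (fully open), so that 0 is half open, then the shift along the tool's x, y, z in cm, then the turn, a rotation vector about the tool's x, y, z in rad. In form: [claw, x, y, z, wx, wy, wz, claw, x, y, z, wx, wy, wz, ...]. A call has 1 to 5 rows; each row shifts and turns the commanded pose from where the row before left it, along the tool's axes as they then stand; what a row does not reach is not made up. A row lasts 1/12 s, in which the tool goes at most 41.7 mm and 7.16 degrees, less where a joint would pass 70% of its speed; a pose out of reach is approached as far as the arm can. A call is refused whole if a number of a shift passes 4.17 or a number of a turn 0.125, either way. A call with a gripper value outside its range is refused whole. The fingers move at their own pace and stop on an object; the grip force is fixed at half the most. Time passes only in rows, so rows that do not move let the fingers close. It gives the time, the measured TCP pose, the force, the opening and the grip force at its end, in the units of the state.
- env.state(): the state, without advancing time (a new reading comes with each control period).
- optics.capture(name): name is "scene" or "top"; returns (picture, depth): 400x640x3 uint8, blue, green, red; 400x640 float32, m along the optical axis (not along the pixel's ray), 0 where there is no reading.
- optics.camera_params(name): a dict with "fx", "fy", "cx", "cy" (pixels), "k1" (the pictures are not rectified: a ray, as slopes to the right and down, at radius r is drawn at 1 + k1 r^2 times it, then the intrinsics apply), "world_to_cam" (4x4, takes a point from world to camera coordinates). Camera axes: x right, y down, z forward; pixel columns grow to the right and rows downward; lengths in m; the calibration is good to about 2 mm. A picture is of the moment at which its call begins. camera_params takes no time and is no camera call.
- env.finish_job(): hands the job in; it is judged then, once.
Trained networks look in the newest picture that a camera, given by its name, has taken for a name from the list of things; names that differ only in an ending like _2 or _b are one class to them, and where a whole thing is asked for, a point or a joint stands for the part that bears it (a point fixed in the world has none). Each returns a list of dicts, best first, with "score" (0 to 1); they miss things now and then, are a little off and sometimes report something else, mostly with a low value. They report only what shows in the picture. A call takes as long as a camera call.
- optics.recognise(target, camera): "location" ([x, y, z] in m, in the coordinates of the camera as it stood for that picture, good to about 4 mm: the middle of the surface that is visible of it).
- optics.spot_point(target, camera): "location" ([x, y, z] in m, in the coordinates of the camera as it stood for that picture, good to about 4 mm: a listed point, or the origin of a listed thing).
The state is a dict: "time_s": time; "q": joint angles; "joint_velocities": joint speeds; "joint_torque": joint torques, N m; "position": TCP position; "orientation": TCP orientation; "ft_force": force on the tool from outside, world axes, zero at the start; "torque": the same for the moment, N m; "width": opening from 0.0 (shut) to 1.0 (fully open); "grasp_force": force on a finger pad.
Only numpy, scipy, OpenCV 4.12 (cv2) and the standard library are available. Lean on these libraries where they do the work, as an engineer would, in place of code of your own. Each camera call takes 0.05 s, during which the arm holds its last target. There are 200 camera calls.

## Working session

There is one attempt and no reset: what is moved stays moved. The work goes in short steps, Python scripts to look and compute and a shell command to move; the robot and the scene stay as the last step left them, time stands still between calls to the robot, and variables do not carry over. Pictures are saved under pics/ and viewed, at most 10 in all, crops included, and the job is handed in when it is done.

```bash
ls; mkdir -p pics
cat > h.py <<'E'
import numpy as np, cv2
from plant import env, optics
from scipy.spatial.transform import Rotation as R
def cap(n):
    return optics.capture(n)
def w(n,p):
    T=np.linalg.inv(np.array(optics.camera_params(n)["world_to_cam"])); return (T@np.r_[p,1])[:3]
def cloud(n,d):
    c=optics.camera_params(n); K=np.array([[c["fx"],0,c["cx"]],[0,c["fy"],c["cy"]],[0,0,1]])
    v,u=np.mgrid[:400,:640]; s=cv2.undistortPoints(np.stack([u,v],-1).reshape(-1,1,2).astype(np.float64),K,np.array([c["k1"],0,0,0,0.])).reshape(400,640,2)
    P=np.dstack([s*d[...,None],d]); T=np.linalg.inv(np.array(c["world_to_cam"]))
    return P@T[:3,:3].T+T[:3,3]
E
python3 - <<'E'
from h import *
ims=[]
for n in ("scene","top"):
    im,d=cap(n); ims.append(im); cv2.imwrite(f"pics/{n}0.png",im); np.save(f"{n}0.npy",cloud(n,d))
    for t in ("scoop","pan","bowl","scoop_grip","cheese0_center"):
        print(n,t,[(np.round(w(n,r["location"]),3).tolist(),round(r["score"],2)) for r in optics.spot_point(t,n)][:4])
s=env.state();print(s["position"],s["orientation"],s["time_s"],s["q"])
E
```

```text
pics
scene scoop [([0.541, -0.314, -0.001], 0.63)]
scene pan [([0.557, 0.003, 0.001], 0.76)]
scene bowl [([0.644, 0.271, -0.001], 0.9)]
scene scoop_grip [([0.531, -0.381, 0.105], 0.58)]
scene cheese0_center [([0.564, 0.019, 0.022], 0.54)]
top scoop [([0.542, -0.311, 0.0], 0.59)]
top pan [([0.55, 0.009, -0.005], 0.97)]
top bowl [([0.646, 0.272, 0.001], 0.89)]
top scoop_grip [([0.532, -0.385, 0.102], 0.88)]
top cheese0_center [([0.563, 0.027, 0.021], 0.58)]
[ 0.21167749 -0.61458213  0.29230555] [ 9.86271366e-01  1.65132634e-01 -4.03647740e-05  6.32661563e-05] 0.6 [ 1.25312543  0.32097187 -0.07008517  1.45049833  0.02265261  1.37080148
 -0.05690128]
```

View pics/top0.png

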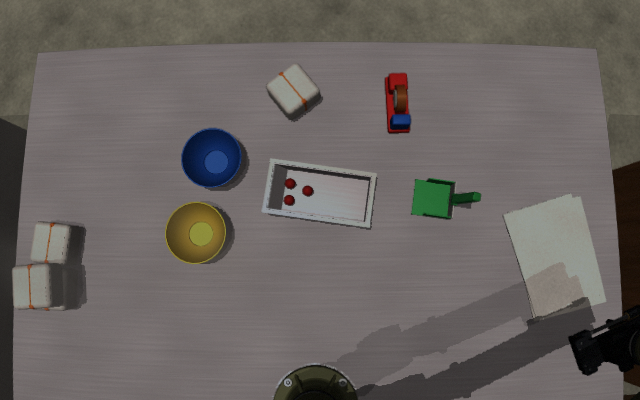

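View pics/scene0.png

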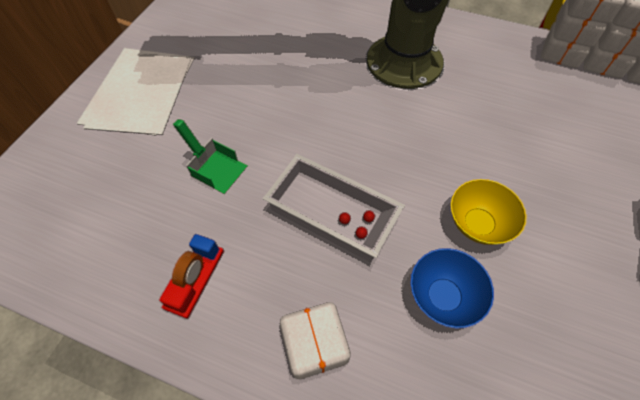

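The top view shows the blue bowl at about (211,158), the pan at (320,193) with three cheeses at its left end (290,184), (289,200) and (308,191), and the scoop at (433,198) with its mouth to the left. The scene view agrees. Next I'll fit the poses.

Run:
```python
from h import *
for n in ("scene","top"):
    im=cv2.imread(f"pics/{n}0.png"); P=np.load(f"{n}0.npy"); x,y,z=P[...,0],P[...,1],P[...,2]
    def rect(m):
        q=(P[m][:,:2]*1000).astype(np.float32); r=cv2.minAreaRect(q); return np.round(r[0],1),np.round(r[1],1),round(r[2],1),len(q)
    b,g,r=[im[...,i].astype(int) for i in range(3)]
    near=(abs(x-.555)<.12)&(abs(y-.0)<.2)
    print(n,"rim",rect(near&(z>.05)&(z<.066)))
    gm=(g>r+40)&(g>b+30)&(abs(y+.33)<.15)
    print("scoop all<60",rect(gm&(z<.06)),"floor",rect(gm&(z<.012)))
    h=gm&(z>.065)
    for lo in (.065,.08,.095,.11,.125): 
        k=gm&(z>lo)&(z<lo+.015)
        if k.any(): print(" handle",np.round(P[k].mean(0),4),k.sum())
    k=gm&(z>.125); print(" top z",z[gm].max())
    rm=((r>g+50)&(r>b+50)&near).astype(np.uint8)
    N,L,S,C=cv2.connectedComponentsWithStats(rm)
    for i in range(1,N):
        if S[i,4]>15:
            p=P[L==i]; print(" ch",np.round(np.median(p,0),4),S[i,4],"maxz",p[:,2].max().round(4), "top xy",p[p[:,2]>p[:,2].max()-.006].mean(0).round(4))
    bm=(b>r+50)&(y>.15)&(y<.38)&(z>.05)&(x<.8); (c,rad)=cv2.minEnclosingCircle((P[bm][:,:2]*1000).astype(np.float32)); print("bowl",c,rad,z[bm].max())
```

```text
scene rim (array([562.4,  31.2]), array([374.3, 155. ]), 78.8, 2381)
scoop all<60 (array([ 544. , -315.9]), array([106.3,  96.5]), 81.1, 1478) floor (array([ 544.4, -312.3]), array([99.3, 95.9]), 81.3, 1142)
 handle [ 0.5405 -0.3631  0.0728] 53
 handle [ 0.5396 -0.3677  0.0876] 51
 handle [ 0.5386 -0.3736  0.1023] 56
 handle [ 0.5381 -0.3789  0.1176] 60
 handle [ 0.5354 -0.3875  0.132 ] 83
 top z 0.13729616164903446
 ch [0.545  0.0692 0.0317] 96 maxz 0.0369 top xy [0.5422 0.0676 0.0335]
 ch [0.5699 0.0204 0.0316] 97 maxz 0.0372 top xy [0.5661 0.0196 0.0336]
 ch [0.5892 0.0662 0.0318] 102 maxz 0.0376 top xy [0.5861 0.0656 0.034 ]
bowl (647.46142578125, 268.6327819824219) 79.69641876220703 0.06572369001542844
top rim (array([560.2,  32.8]), array([372.2, 157.2]), 78.3, 1770)
scoop all<60 (array([ 540.4, -314.2]), array([104.2,  97.1]), 81.4, 1211) floor (array([ 541.9, -310.7]), array([96.6, 94.9]), 81.3, 1147)
 handle [ 0.5283 -0.39    0.1331] 56
 top z 0.13807455741506036
 ch [0.5806 0.0678 0.0322] 60 maxz 0.0367 top xy [0.5817 0.0673 0.0334]
 ch [0.561  0.0208 0.0322] 59 maxz 0.0387 top xy [0.5615 0.0216 0.0345]
 ch [0.5373 0.0701 0.0314] 58 maxz 0.0385 top xy [0.5364 0.0681 0.035 ]
bowl (644.9570922851562, 270.5006408691406) 79.44265747070312 0.06598763137317198
```

```bash
cat >> h.py <<'E'
from scipy.linalg import logm, expm
def mk(Rm,p): T=np.eye(4); T[:3,:3]=Rm; T[:3,3]=p; return T
def scoop(x,y,z,yaw,tip=0): # tip>0 = mouth down, deg
    return mk(R.from_euler("ZY",[yaw,tip],degrees=True).as_matrix(),[x,y,z])
# nominal tool pose in the scoop frame
a=np.radians(20); tz=np.array([np.sin(a),0,-np.cos(a)]); ty=np.array([0,-1.,0]); tx=np.cross(ty,tz)
G=mk(np.c_[tx,ty,tz],np.array([-.070,0,.101])-.051*tz)
def tcp(): s=env.state(); return mk(R.from_quat(s["orientation"]).as_matrix(),s["position"])
def rows(A,B,n):
    M=expm(logm(np.linalg.inv(A)@B).real/n)
    return np.round(np.r_[M[:3,3]*100,R.from_matrix(M[:3,:3]).as_rotvec()],3).tolist()
E
python3 - <<'E'
from h import *
B=scoop(.5415,-.312,0,81.3)@G@mk(np.eye(3),[0,0,-.09])
A=tcp(); print(B[:3,3]); 
for n in (15,20): print(n,rows(A,B,n))
for n in ("scene","top"):
    P=np.load(f"{n}0.npy"); x,y,z=np.moveaxis(P,2,0); m=(abs(x-.555)<.12)&(y<.145)&(y>-.18)&(z>.053)&(z<.066)&(np.hypot(x-.52,y-.28)>.0)
    im=cv2.imread(f"pics/{n}0.png").astype(int); m&=np.ptp(im,2)<25
    m=m.astype(np.uint8); N,L,S,C=cv2.connectedComponentsWithStats(m,connectivity=8); i=1+S[1:,4].argmax()
    print(n,cv2.minAreaRect((P[L==i][:,:2]*1000).astype(np.float32)))
E
```

```text
[ 0.52361721 -0.42886453  0.23349666]
15 [2.348, 0.781, 0.76, 0.013, 0.021, -0.072]
20 [1.754, 0.602, 0.574, 0.009, 0.016, -0.054]
scene ((553.5506591796875, -13.059707641601562), (278.1850891113281, 145.09373474121094), 81.67770385742188)
top ((551.644775390625, -10.174575805664062), (278.44171142578125, 142.7379608154297), 81.60560607910156)
```

```bash
python3 -m inch '[1,2.35,0.78,0.76,0.013,0.021,-0.072,1,2.35,0.78,0.76,0.013,0.021,-0.072,1,2.35,0.78,0.76,0.013,0.021,-0.072,1,2.35,0.78,0.76,0.013,0.021,-0.072,1,2.35,0.78,0.76,0.013,0.021,-0.072]' >/dev/null
python3 -m inch '[1,2.35,0.78,0.76,0.013,0.021,-0.072,1,2.35,0.78,0.76,0.013,0.021,-0.072,1,2.35,0.78,0.76,0.013,0.021,-0.072,1,2.35,0.78,0.76,0.013,0.021,-0.072,1,2.35,0.78,0.76,0.013,0.021,-0.072]' >/dev/null
python3 -m inch '[1,2.35,0.78,0.76,0.013,0.021,-0.072,1,2.35,0.78,0.76,0.013,0.021,-0.072,1,2.35,0.78,0.76,0.013,0.021,-0.072,1,2.35,0.78,0.76,0.013,0.021,-0.072,1,2.35,0.78,0.76,0.013,0.021,-0.072]'
python3 -m inch '[1,0,0,0,0,0,0]'
python3 - <<'E'
from h import *
print(env.state()["q"])
im,d=cap("scene"); cv2.imwrite("pics/s1.png",im[80:280,80:330].repeat(2,0).repeat(2,1))
B=scoop(.5415,-.312,0,81.3)@G
print(rows(tcp(),B@mk(np.eye(3),[0,0,-.09]),1),rows(tcp(),B,5))
E
```

```text
time_s: 1.85
position: [0.5239, -0.427, 0.2334]
orientation: [0.744, 0.644, 0.132, -0.116]
ft_force: [0.1, 0.5, 0.2]
width: 1.001
grasp_force: 0.0
time_s: 1.93
position: [0.5273, -0.4215, 0.234]
orientation: [0.742, 0.647, 0.134, -0.117]
ft_force: [0.5, 2.1, -0.1]
width: 0.998
grasp_force: 0.0
[ 1.03725342  0.57474051 -0.41812939  1.29031174 -0.0861561   1.50061379
  0.53733987]
[-0.454, -0.133, -0.133, -0.005, -0.006, 0.009] [-0.097, -0.02, 1.774, -0.001, -0.001, 0.002]
```

View pics/s1.png

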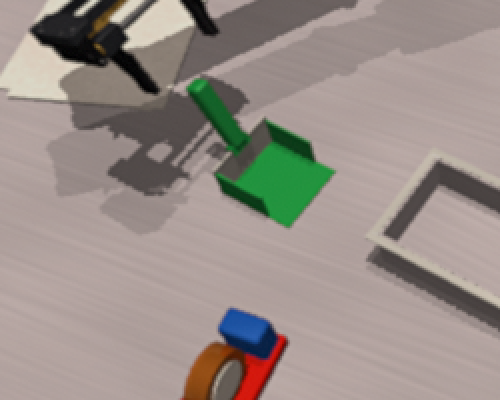

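The gripper is up and behind the handle, with its fingers at (150,85) and (210,25) in the crop and the handle top at (197,88). I'll correct the small offset and go down along the handle.

```bash
python3 -m inch '[1,-0.45,-0.13,-0.13,-0.005,-0.006,0.009,1,0,0,0,0,0,0]'
python3 - <<'E'
from h import *
B=scoop(.5415,-.312,0,81.3)@G
print(rows(tcp(),B@mk(np.eye(3),[0,0,-.09]),1),rows(tcp(),B,5))
print("scoop via", np.round((scoop(.5415,-.312,0,81.3))[:3,3],3))
E
```

```text
time_s: 2.15
position: [0.5196, -0.4349, 0.2332]
orientation: [0.751, 0.638, 0.129, -0.112]
ft_force: [-0.9, -1.7, -0.3]
width: 1.003
grasp_force: 0.0
[0.632, 0.303, 0.197, 0.001, 0.006, -0.009] [0.132, 0.06, 1.84, 0.0, 0.001, -0.002]
scoop via [ 0.542 -0.312  0.   ]
```

```bash
python3 -m inch '[1,0,0,0,0,0,0,1,0,0,0,0,0,0]'
python3 - <<'E'
from h import *
B=scoop(.5415,-.312,0,81.3)@G
print(rows(tcp(),B@mk(np.eye(3),[0,0,-.09]),1),rows(tcp(),B,5))
E
```

```text
time_s: 2.32
position: [0.5202, -0.4338, 0.2335]
orientation: [0.75, 0.639, 0.13, -0.112]
ft_force: [0.3, -0.2, -0.2]
width: 1.003
grasp_force: 0.0
[0.511, 0.261, 0.179, 0.001, 0.004, -0.008] [0.106, 0.051, 1.836, 0.0, 0.001, -0.002]
```

```bash
python3 -m inch '[1,0.5,0.26,0.18,0.001,0.004,-0.008,1,0,0,1.8,0,0,0,1,0,0,1.8,0,0,0,1,0,0,1.8,0,0,0,1,0,0,1.8,0,0,0]'
python3 -m inch '[1,0,0,1.8,0,0,0,1,0,0,0,0,0,0,1,0,0,0,0,0,0]'
python3 - <<'E'
from h import *
B=scoop(.5415,-.312,0,81.3)@G
print(rows(tcp(),B,1))
E
```

```text
time_s: 2.73
position: [0.5285, -0.4025, 0.1653]
orientation: [0.746, 0.643, 0.132, -0.113]
ft_force: [-0.3, -0.7, -0.6]
width: 0.999
grasp_force: 0.0
time_s: 2.98
position: [0.5291, -0.3961, 0.1484]
orientation: [0.746, 0.643, 0.132, -0.115]
ft_force: [-0.6, -0.7, 0.1]
width: 1.001
grasp_force: 0.0
[-0.206, -0.044, -0.135, -0.002, -0.003, 0.003]
```

Close, then see how the scoop sits in the grip.

```bash
python3 -m inch '[-1,-0.1,0,0,0,0,0,-1,0,0,0,0,0,0,-1,0,0,0,0,0,0,-1,0,0,0,0,0,0,-1,0,0,0,0,0,0]'
python3 -m inch '[-1,0,0,0,0,0,0,-1,0,0,0,0,0,0,-1,0,0,0,0,0,0]'
python3 - <<'E'
from h import *
for n in ("scene","top"):
    im,d=cap(n); P=cloud(n,d); b,g,r=[im[...,i].astype(int) for i in range(3)]
    m=(g>r+40)&(g>b+30)&(abs(P[...,1]+.33)<.15)&(P[...,2]<.012)
    print(cv2.minAreaRect((P[m][:,:2]*1000).astype(np.float32)))
print(np.round(np.linalg.inv(G)@np.linalg.inv(scoop(.5415,-.312,0,81.3))@tcp(),4))
E
```

```text
time_s: 3.4
position: [0.5292, -0.3982, 0.1492]
orientation: [0.746, 0.643, 0.132, -0.113]
ft_force: [0.3, -0.7, -1.2]
width: 0.708
grasp_force: 0.0
time_s: 3.65
position: [0.5291, -0.3978, 0.1486]
orientation: [0.746, 0.643, 0.132, -0.114]
ft_force: [-0.5, 0.5, 0.4]
width: 0.481
grasp_force: 0.0
((543.6843872070312, -312.36767578125), (99.94816589355469, 97.8646011352539), 82.40837860107422)
((547.1063232421875, -310.60107421875), (97.52165985107422, 104.19352722167969), 83.54827117919922)
[[ 1.0e+00  2.9e-03  1.4e-03  6.0e-04]
 [-2.9e-03  1.0e+00 -6.0e-04  7.0e-04]
 [-1.4e-03  6.0e-04  1.0e+00  7.0e-04]
 [ 0.0e+00  0.0e+00  0.0e+00  1.0e+00]]
```

```bash
python3 -m inch '[-1,0,0,0,0,0,0,-1,0,0,0,0,0,0,-1,0,0,0,0,0,0,-1,0,0,0,0,0,0,-1,0,0,0,0,0,0]'
python3 - <<'E'
from h import *
S0=None
for n in ("scene","top"):
    im,d=cap(n); P=cloud(n,d); b,g,r=[im[...,i].astype(int) for i in range(3)]
    m=(g>r+40)&(g>b+30)&(abs(P[...,1]+.33)<.15)&(P[...,2]<.012)
    print(cv2.minAreaRect((P[m][:,:2]*1000).astype(np.float32)))
E
```

```text
time_s: 4.17
position: [0.5291, -0.3978, 0.1485]
orientation: [0.746, 0.643, 0.132, -0.114]
ft_force: [-0.1, 0.1, -0.7]
width: 0.249
grasp_force: 30.0
((544.1256103515625, -312.60040283203125), (99.02655029296875, 95.25208282470703), 81.5684814453125)
((546.3226318359375, -310.93768310546875), (97.51099395751953, 103.82357788085938), 82.3078384399414)
```

Run:
```python
from h import *
S=scoop(.5415,-.312,0,81.3); Gm=np.linalg.inv(S)@tcp(); np.save("Gm.npy",Gm)
open("h.py","a").write('''
Gm=np.load("Gm.npy")
PAN=scoop(.5547,.0037,0,81.65)
def inpan(x,y,z,tip=0): return PAN@scoop(x,y,z,0,tip)
''')
from importlib import reload
import h; reload(h); from h import *
A=tcp(); B=mk(np.eye(3),[0,0,.09])@A; C=h.inpan(-.065,0,.09,1)@Gm
print(rows(A,B,4),rows(B,C,10)); print(C[:3,3])
```

```text
[0.772, 0.001, -2.113, -0.0, -0.0, 0.0] [2.377, -0.324, 0.832, 0.0, -0.002, -0.001]
[ 0.53381209 -0.14391164  0.23997893]
```

```bash
python3 -m inch '[-1,0.77,0,-2.11,0,0,0,-1,0.77,0,-2.11,0,0,0,-1,0.77,0,-2.11,0,0,0,-1,0.77,0,-2.11,0,0,0,-1,2.38,-0.32,0.83,0,-0.002,-0.001]' >/dev/null
python3 -m inch '[-1,2.38,-0.32,0.83,0,-0.002,-0.001,-1,2.38,-0.32,0.83,0,-0.002,-0.001,-1,2.38,-0.32,0.83,0,-0.002,-0.001,-1,2.38,-0.32,0.83,0,-0.002,-0.001,-1,2.38,-0.32,0.83,0,-0.002,-0.001]' >/dev/null
python3 -m inch '[-1,2.38,-0.32,0.83,0,-0.002,-0.001,-1,2.38,-0.32,0.83,0,-0.002,-0.001,-1,2.38,-0.32,0.83,0,-0.002,-0.001,-1,2.38,-0.32,0.83,0,-0.002,-0.001,-1,0,0,0,0,0,0]' > /dev/null
python3 -m inch '[-1,0,0,0,0,0,0,-1,0,0,0,0,0,0]'
python3 - <<'E'
from h import *
print(rows(tcp(),inpan(-.065,0,.09,1)@Gm,1), rows(tcp(),inpan(-.065,0,.0115,1)@Gm,5))
S=tcp()@np.linalg.inv(Gm); print("expected scoop",S[:3,3])
im,d=cap("top"); cv2.imwrite("pics/t2.png",im[120:260,220:460].repeat(3,0).repeat(3,1))
P=cloud("top",d); b,g,r=[im[...,i].astype(int) for i in range(3)]
m=(g>r+40)&(g>b+30)&(P[...,2]>.07)&(P[...,2]<.112)&(abs(P[...,0]-.55)<.1)
Q=P[m]@np.eye(3); L=(np.c_[Q,np.ones(len(Q))]@np.linalg.inv(S).T)[:,:3]
fl=L[abs(L[:,2])<.012]; print(len(fl),fl.min(0).round(4),fl.max(0).round(4)); print("plane",np.linalg.lstsq(np.c_[fl[:,:2],np.ones(len(fl))],fl[:,2],rcond=None)[0])
E
```

```text
time_s: 5.68
position: [0.5335, -0.1444, 0.2396]
orientation: [0.744, 0.647, 0.125, -0.106]
ft_force: [-0.5, -0.7, -1.6]
width: 0.252
grasp_force: 30.0
[0.066, 0.028, -0.018, 0.002, 0.004, 0.004] [-0.497, 0.002, 1.481, 0.0, 0.001, 0.001]
expected scoop [ 0.5450136  -0.06170282  0.08931336]
1366 [-0.0467 -0.0472 -0.0062] [0.0502 0.0485 0.0067]
plane [0.00015892 0.00151269 0.00044138]
```

View pics/t2.png

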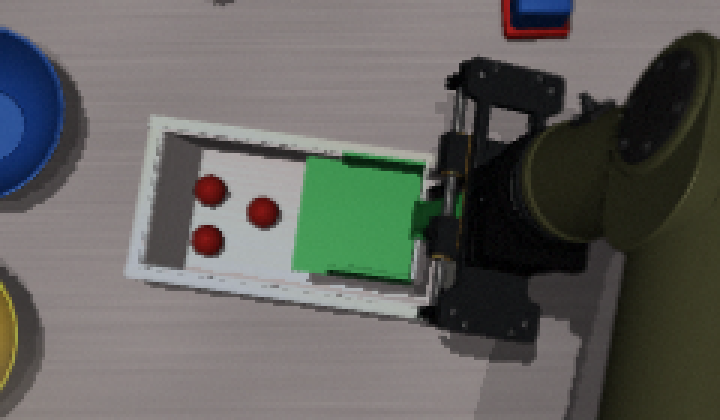

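The top view shows the scoop at (360,215) in the crop, over the right end of the pan and clear of the cheeses at (210,190), (207,240) and (263,212). I'll lower it.

```bash
python3 -m inch '[-1,-0.5,0,1.48,0,0.001,0.001,-1,-0.5,0,1.48,0,0.001,0.001,-1,-0.5,0,1.48,0,0.001,0.001,-1,-0.5,0,1.48,0,0.001,0.001,-1,-0.5,0,1.48,0,0,0]'
python3 -m inch '[-1,0,0,0,0,0,0,-1,0,0,0,0,0,0]'
python3 - <<'E'
from h import *
print(rows(tcp(),inpan(-.065,0,.0094,1)@Gm,1), rows(inpan(-.065,0,.0094,1)@Gm,inpan(.025,0,.0094,1)@Gm,9))
E
```

```text
time_s: 6.15
position: [0.5339, -0.1452, 0.1607]
orientation: [0.746, 0.645, 0.127, -0.108]
ft_force: [0.3, -0.6, -1.6]
width: 0.254
grasp_force: 30.0
time_s: 6.32
position: [0.5336, -0.1444, 0.1611]
orientation: [0.746, 0.645, 0.126, -0.109]
ft_force: [0.7, 0.1, -1.3]
width: 0.25
grasp_force: 30.0
[-0.005, 0.012, 0.185, 0.001, -0.002, -0.002] [0.945, 0.003, 0.327, -0.0, 0.0, -0.0]
```

```bash
python3 -m inch '[-1,-0.06,0,0.17,0,0,0,-1,0,0,0,0,0,0,-1,0,0,0,0,0,0]'
python3 -m inch '[-1,0.47,0,0.163,0,0,0,-1,0.47,0,0.163,0,0,0,-1,0.47,0,0.163,0,0,0,-1,0.47,0,0.163,0,0,0,-1,0.47,0,0.163,0,0,0]'
python3 - <<'E'
from h import *
print(np.round(np.linalg.inv(PAN)@tcp()@np.linalg.inv(Gm),4))
E
```

```text
time_s: 6.57
position: [0.5344, -0.1436, 0.1606]
orientation: [0.745, 0.646, 0.127, -0.107]
ft_force: [0.9, 0.6, -1.8]
width: 0.251
grasp_force: 30.0
time_s: 6.98
position: [0.5377, -0.1178, 0.16]
orientation: [0.745, 0.646, 0.127, -0.108]
ft_force: [-0.7, 0.1, -2.4]
width: 0.251
grasp_force: 30.0
[[ 9.999e-01 -2.000e-04  1.600e-02 -3.840e-02]
 [ 2.000e-04  1.000e+00  2.200e-03 -4.000e-04]
 [-1.600e-02 -2.200e-03  9.999e-01  1.020e-02]
 [ 0.000e+00  0.000e+00  0.000e+00  1.000e+00]]
```

```bash
python3 -m inch '[-1,-0.03,0,0.08,0,0,0,-1,0.47,0,0.163,0,0,0,-1,0.47,0,0.163,0,0,0,-1,0.47,0,0.163,0,0,0,-1,0.47,0,0.163,0,0,0]'
python3 -m inch '[-1,0.47,0,0.163,0,0,0,-1,0.47,0,0.163,0,0,0,-1,0,0,0,0,0,0,-1,0,0,0,0,0,0]'
python3 - <<'E'
from h import *
print(np.round(np.linalg.inv(PAN)@tcp()@np.linalg.inv(Gm),4)[:3,[2,3]])
im,d=cap("top"); cv2.imwrite("pics/t3.png",im[140:240,250:390].repeat(4,0).repeat(4,1))
E
```

```text
time_s: 7.4
position: [0.5406, -0.0985, 0.1591]
orientation: [0.745, 0.646, 0.127, -0.108]
ft_force: [0.0, 0.1, -1.2]
width: 0.251
grasp_force: 30.0
time_s: 7.73
position: [0.5419, -0.0888, 0.1591]
orientation: [0.745, 0.646, 0.127, -0.108]
ft_force: [-0.2, -0.4, -2.5]
width: 0.251
grasp_force: 30.0
[[ 1.600e-02 -9.100e-03]
 [ 2.100e-03 -3.000e-04]
 [ 9.999e-01  9.300e-03]]
```

View pics/t3.png

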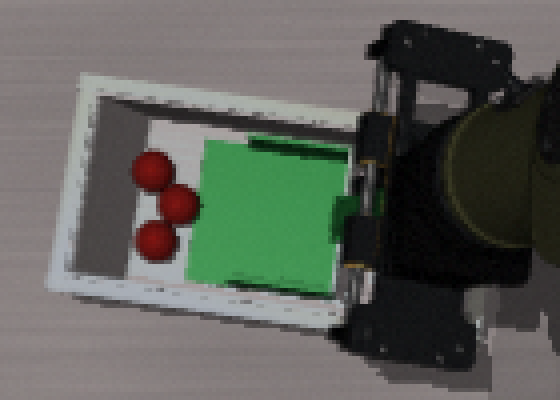

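The lip has pushed the middle cheese against the other two at (155,205) in the crop, and the scoop is centred in the pan. I'll keep sliding to the sloping end.

```bash
python3 -m inch '[-1,0.47,0,0.163,0,0,0,-1,0.47,0,0.163,0,0,0,-1,0.47,0,0.163,0,0,0,-1,0.47,0,0.163,0,0,0,-1,0.47,0,0.163,0,0,0]'
python3 -m inch '[-1,0.47,0,0.163,0,0,0,-1,0.47,0,0.163,0,0,0,-1,0,0,0,0,0,0,-1,0,0,0,0,0,0]'
python3 - <<'E'
from h import *
print(np.round(np.linalg.inv(PAN)@tcp()@np.linalg.inv(Gm),4)[:3,[2,3]])
im,d=cap("top"); cv2.imwrite("pics/t4.png",im[140:240,250:390].repeat(4,0).repeat(4,1))
E
```

```text
time_s: 8.2
position: [0.5455, -0.064, 0.1591]
orientation: [0.745, 0.646, 0.127, -0.108]
ft_force: [-0.2, -1.4, -2.3]
width: 0.252
grasp_force: 30.0
time_s: 8.53
position: [0.5469, -0.0542, 0.1591]
orientation: [0.745, 0.646, 0.127, -0.108]
ft_force: [-0.1, -0.0, -2.7]
width: 0.25
grasp_force: 30.0
[[ 1.590e-02  2.590e-02]
 [ 2.100e-03 -1.000e-04]
 [ 9.999e-01  9.300e-03]]
```

View pics/t4.png

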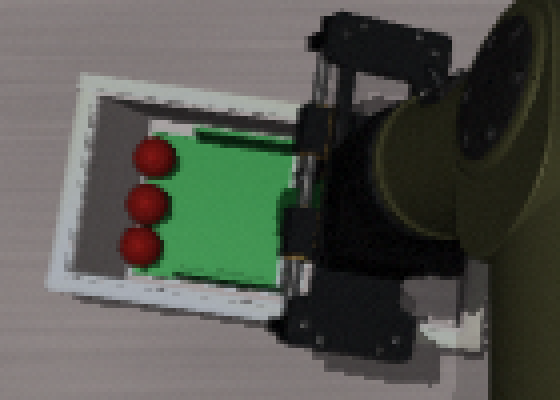

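All three cheeses are lined up on the slope at (152,157), (148,204) and (141,247) in the crop, with the lip just under them. I'll push the last few mm while watching the force.

```bash
python3 -m inch '[-1,0.24,0,0.08,0,0,0,-1,0.14,0,0.05,0,0,0,-1,0,0,0,0,0,0,-1,0,0,0,0,0,0]'
python3 - <<'E'
from h import *
S=np.linalg.inv(PAN)@tcp()@np.linalg.inv(Gm);print(np.round(S,4)[:3,[2,3]])
n="top"
im,d=cap(n); P=cloud(n,d); b,g,r=[im[...,i].astype(int) for i in range(3)]
N,L,St,C=cv2.connectedComponentsWithStats(((r>g+50)&(r>b+50)&(abs(P[...,1]-.05)<.1)).astype(np.uint8))
for i in range(1,N):
    if St[i,4]>15: p=P[L==i]; p=(np.c_[p,np.ones(len(p))]@np.linalg.inv(PAN).T)[:,:3]; print(p.mean(0).round(4),p[:,2].max().round(4),St[i,4])
E
```

```text
time_s: 8.92
position: [0.5474, -0.0507, 0.1591]
orientation: [0.745, 0.646, 0.127, -0.108]
ft_force: [0.7, -1.0, -2.3]
width: 0.249
grasp_force: 30.0
[[ 1.590e-02  2.940e-02]
 [ 2.100e-03 -3.000e-04]
 [ 9.999e-01  9.300e-03]]
[ 0.1144 -0.2837  0.068 ] 0.0721 32
[ 0.0564 -0.2145  0.1263] 1.1932 19
[ 0.0728 -0.0267  0.034 ] 0.0421 68
[0.0708 0.0069 0.0509] 1.1932 68
[0.073  0.0329 0.0341] 0.0405 66
```

Run:
```python
from h import *
A=tcp(); S=np.linalg.inv(PAN)@A@np.linalg.inv(Gm); b=(S@[-.05,0,0,1])[:3]
def back(x,z,tip):
    t=np.radians(-tip); return inpan(x+.05*np.cos(t),0,z+.05*np.sin(t),tip)@Gm
B=back(b[0],b[2]+.001,-20); C=back(b[0],b[2]+.12,-20)
print(rows(A,B,10),rows(B,C,6))
```

```text
[-0.551, -0.001, -0.059, 0.0, 0.037, 0.0] [1.277, 0.003, -1.518, -0.0, -0.0, -0.0]
```

```bash
python3 -m inch '[-1,-0.55,0,-0.06,0,0.037,0,-1,-0.55,0,-0.06,0,0.037,0,-1,-0.55,0,-0.06,0,0.037,0,-1,-0.55,0,-0.06,0,0.037,0,-1,-0.55,0,-0.06,0,0.037,0]'
python3 -m inch '[-1,-0.55,0,-0.06,0,0.037,0,-1,-0.55,0,-0.06,0,0.037,0,-1,-0.55,0,-0.06,0,0.037,0,-1,-0.55,0,-0.06,0,0.037,0,-1,-0.55,0,-0.06,0,0.037,0]'
python3 -m inch '[-1,0,0,0,0,0,0,-1,0,0,0,0,0,0,-1,0,0,0,0,0,0]'
python3 - <<'E'
from h import *
S=np.linalg.inv(PAN)@tcp()@np.linalg.inv(Gm);print(np.round(S,4)[:3])
im,d=cap("scene"); cv2.imwrite("pics/s5.png",im[140:280,240:420].repeat(4,0).repeat(4,1))
E
```

```text
time_s: 9.38
position: [0.5438, -0.0776, 0.151]
orientation: [0.73, 0.633, 0.196, -0.167]
ft_force: [-0.5, -0.4, -2.4]
width: 0.251
grasp_force: 30.0
time_s: 9.8
position: [0.5404, -0.1021, 0.1379]
orientation: [0.709, 0.615, 0.262, -0.225]
ft_force: [-0.3, 0.1, -1.7]
width: 0.252
grasp_force: 30.0
time_s: 10.05
position: [0.5405, -0.1007, 0.1384]
orientation: [0.709, 0.615, 0.261, -0.225]
ft_force: [-0.1, -0.2, -2.4]
width: 0.251
grasp_force: 30.0
[[ 9.382e-01 -3.000e-04 -3.461e-01  2.740e-02]
 [ 8.000e-04  1.000e+00  1.400e-03 -5.000e-04]
 [ 3.461e-01 -1.600e-03  9.382e-01  2.910e-02]]
```

View pics/s5.png

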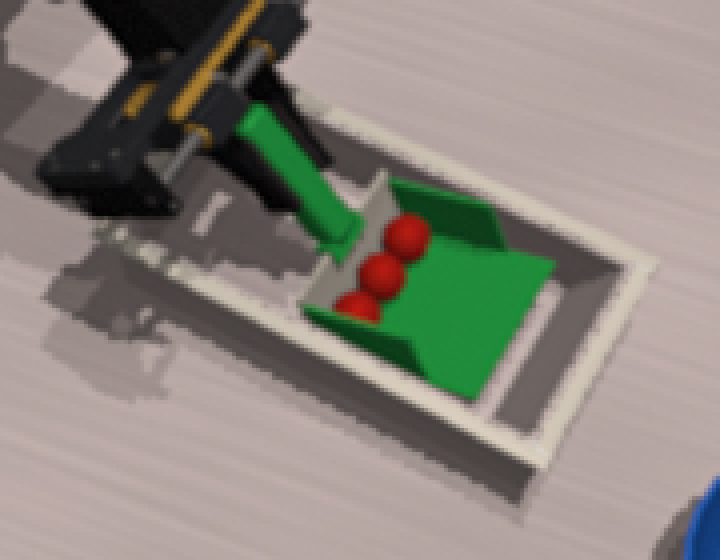

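All three cheeses lie against the back wall of the scoop at (408,238), (382,275) and (358,305) in the crop, and the pan is empty. I'll lift and carry them over.

```bash
cat >> h.py <<'E'
def lip(d,z,tip,yaw=81.65,c=(.6455,.2705)):
    "tool pose with lip at d along the scoop heading from bowl centre"
    u=np.array([np.cos(np.radians(yaw)),np.sin(np.radians(yaw))]); 
    S=scoop(*(np.array(c)+d*u),z,yaw,tip); return S@mk(np.eye(3),[-.05,0,0])@Gm
E
python3 - <<'E'
from h import *
A=tcp(); B=mk(np.eye(3),[0,0,.12])@A; C=lip(-.025,.15,-20); D=lip(-.025,.088,0); E=lip(-.025,.078,48)
print(C[:3,3]);print(rows(A,B,5),rows(B,C,9),np.linalg.norm(C[:3,3]-B[:3,3]),rows(C,D,8),rows(D,E,15))
E
```

```text
[0.61660356 0.06832526 0.24278474]
[1.553, 0.008, -1.83, 0.0, 0.0, 0.0] [1.394, 0.569, 1.41, 0.0, -0.0, 0.0] 0.18565482681658277 [0.415, 0.001, 0.345, 0.0, -0.044, 0.0] [1.055, 0.003, -0.335, 0.0, -0.056, 0.0]
```

```bash
python3 -m inch '[-1,1.55,0.01,-1.83,0,0,0,-1,1.55,0.01,-1.83,0,0,0,-1,1.55,0.01,-1.83,0,0,0,-1,1.55,0.01,-1.83,0,0,0,-1,1.55,0.01,-1.83,0,0,0]'
python3 -m inch '[-1,1.39,0.57,1.41,0,0,0,-1,1.39,0.57,1.41,0,0,0,-1,1.39,0.57,1.41,0,0,0,-1,1.39,0.57,1.41,0,0,0,-1,1.39,0.57,1.41,0,0,0]' >/dev/null
python3 -m inch '[-1,1.39,0.57,1.41,0,0,0,-1,1.39,0.57,1.41,0,0,0,-1,1.39,0.57,1.41,0,0,0,-1,1.39,0.57,1.41,0,0,0,-1,0,0,0,0,0,0]' >/dev/null
python3 -m inch '[-1,0,0,0,0,0,0,-1,0,0,0,0,0,0]'
python3 - <<'E'
from h import *
A=tcp(); D=lip(-.025,.088,0); E=lip(-.025,.078,48); print(rows(A,lip(-.025,.15,-20),1),rows(A,D,8))
im,d=cap("scene"); cv2.imwrite("pics/s6.png",im[120:340,280:560].repeat(2,0).repeat(2,1)); print(env.state()["q"])
E
```

```text
time_s: 10.52
position: [0.5404, -0.0999, 0.2597]
orientation: [0.709, 0.616, 0.261, -0.225]
ft_force: [1.1, -0.0, -1.5]
width: 0.248
grasp_force: 30.0
time_s: 11.52
position: [0.6162, 0.0672, 0.2426]
orientation: [0.709, 0.615, 0.261, -0.225]
ft_force: [-0.7, -0.4, -3.3]
width: 0.251
grasp_force: 30.0
[0.1, 0.02, 0.057, 0.0, -0.004, 0.002] [0.428, 0.004, 0.351, 0.0, -0.044, 0.0]
[ 0.76126715  0.39686514 -0.72934316  1.6996238  -0.48977441  1.13515715
  0.14537339]
```

View pics/s6.png

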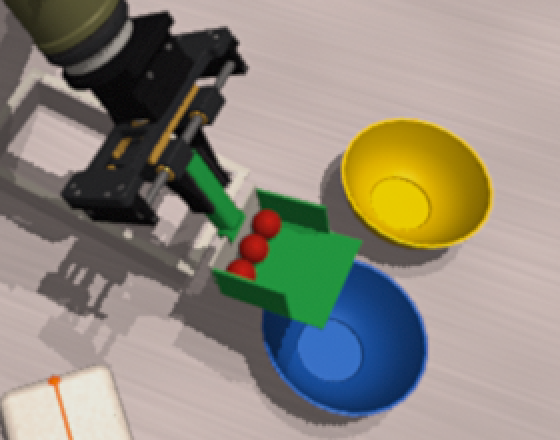

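The three cheeses are still at the back of the scoop, and the blue bowl is below the mouth at (345,335) in the crop. I'll lower and level the scoop, then tip slowly.

```bash
python3 -m inch '[-1,0.43,0,0.35,0,-0.044,0,-1,0.43,0,0.35,0,-0.044,0,-1,0.43,0,0.35,0,-0.044,0,-1,0.43,0,0.35,0,-0.044,0,-1,0.43,0,0.35,0,-0.044,0]'
python3 -m inch '[-1,0.43,0,0.35,0,-0.044,0,-1,0.43,0,0.35,0,-0.044,0,-1,0.43,0,0.35,0,-0.044,0,-1,0,0,0,0,0,0,-1,0,0,0,0,0,0]'
python3 - <<'E'
from h import *
A=tcp(); D=lip(-.025,.088,0); M=lip(-.025,.080,18); E=lip(-.025,.080,48); print(rows(A,D,1),rows(A,M,10),rows(M,E,10),env.state()["q"])
print(np.round(A@np.linalg.inv(Gm)@[.05,0,0,1],4))
E
```

```text
time_s: 11.98
position: [0.6206, 0.093, 0.2408]
orientation: [0.735, 0.635, 0.181, -0.155]
ft_force: [-0.2, -0.2, -2.3]
width: 0.251
grasp_force: 30.0
time_s: 12.4
position: [0.6226, 0.1106, 0.2369]
orientation: [0.744, 0.645, 0.134, -0.114]
ft_force: [0.6, -1.0, -2.7]
width: 0.251
grasp_force: 30.0
[-0.031, 0.019, 0.033, 0.002, -0.003, 0.001] [0.57, 0.004, -0.151, 0.0, -0.032, 0.0] [0.986, 0.003, -0.38, 0.0, -0.052, 0.0] [ 0.48344079  0.34639656 -0.66005041  1.6381026  -0.14252223  1.12760987
 -0.22351798]
[0.642  0.2464 0.0888 1.    ]
```

```bash
python3 -m inch '[-1,0.57,0,-0.15,0,-0.032,0,-1,0.57,0,-0.15,0,-0.032,0,-1,0.57,0,-0.15,0,-0.032,0,-1,0.57,0,-0.15,0,-0.032,0,-1,0.57,0,-0.15,0,-0.032,0]' >/dev/null
python3 -m inch '[-1,0.57,0,-0.15,0,-0.032,0,-1,0.57,0,-0.15,0,-0.032,0,-1,0.57,0,-0.15,0,-0.032,0,-1,0.57,0,-0.15,0,-0.032,0,-1,0.57,0,-0.15,0,-0.032,0]'
python3 -m inch '[-1,0,0,0,0,0,0,-1,0,0,0,0,0,0,-1,0,0,0,0,0,0]'
python3 - <<'E'
from h import *
A=tcp(); E=lip(-.025,.080,48); print(rows(A,E,10))
im,d=cap("scene"); cv2.imwrite("pics/s7.png",im[120:340,280:560].repeat(2,0).repeat(2,1)); print(env.state()["q"])
E
```

```text
time_s: 13.23
position: [0.6306, 0.1604, 0.2629]
orientation: [0.757, 0.653, 0.012, -0.01]
ft_force: [1.1, -0.2, -1.9]
width: 0.25
grasp_force: 30.0
time_s: 13.48
position: [0.6304, 0.1605, 0.2625]
orientation: [0.757, 0.654, 0.013, -0.01]
ft_force: [0.8, -1.4, -2.4]
width: 0.25
grasp_force: 30.0
[1.003, -0.002, -0.395, 0.0, -0.052, -0.0]
[ 0.1889104   0.38921535 -0.60489438  1.48460118  0.19662412  1.31825618
 -0.57211755]
```

View pics/s7.png

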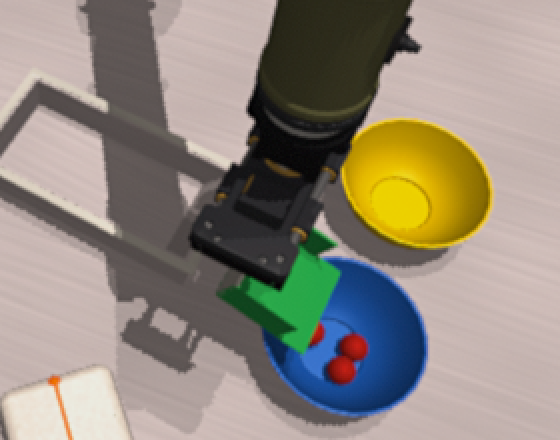

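All three cheeses are in the blue bowl at (315,335), (354,347) and (341,371) in the crop. I'll lift away, level the scoop and carry it back.

Run:
```python
from h import *
A=tcp(); B=mk(np.eye(3),[0,0,.07])@A; C=lip(-.08,.15,0); D=scoop(.5415,-.312,.13,81.3)@Gm;D2=scoop(.5415,-.312,.004,81.3)@Gm
print(rows(A,B,3),rows(B,C,7),rows(C,D,20),rows(D,D2,7))
```

```text
[0.076, 0.004, -2.332, -0.0, 0.0, 0.0] [-1.573, -0.008, 0.227, 0.0, 0.045, -0.0] [-2.201, -0.094, -0.698, -0.0, -0.0, 0.0] [-0.618, -0.001, 1.691, 0.0, -0.0, -0.0]
```

```bash
python3 -m inch '[-1,0.08,0,-2.33,0,0,0,-1,0.08,0,-2.33,0,0,0,-1,0.08,0,-2.33,0,0,0,-1,-1.57,-0.01,0.23,0,0.045,0,-1,-1.57,-0.01,0.23,0,0.045,0]' >/dev/null
python3 -m inch '[-1,-1.57,-0.01,0.23,0,0.045,0,-1,-1.57,-0.01,0.23,0,0.045,0,-1,-1.57,-0.01,0.23,0,0.045,0,-1,-1.57,-0.01,0.23,0,0.045,0,-1,-1.57,-0.01,0.23,0,0.045,0]'
python3 -m inch '[-1,-2.2,-0.09,-0.7,0,0,0,-1,-2.2,-0.09,-0.7,0,0,0,-1,-2.2,-0.09,-0.7,0,0,0,-1,-2.2,-0.09,-0.7,0,0,0,-1,-2.2,-0.09,-0.7,0,0,0]' >/dev/null
python3 -m inch '[-1,-2.2,-0.09,-0.7,0,0,0,-1,-2.2,-0.09,-0.7,0,0,0,-1,-2.2,-0.09,-0.7,0,0,0,-1,-2.2,-0.09,-0.7,0,0,0,-1,-2.2,-0.09,-0.7,0,0,0]'
python3 -m inch '[-1,-2.2,-0.09,-0.7,0,0,0,-1,-2.2,-0.09,-0.7,0,0,0,-1,-2.2,-0.09,-0.7,0,0,0,-1,-2.2,-0.09,-0.7,0,0,0,-1,-2.2,-0.09,-0.7,0,0,0]' >/dev/null
python3 -m inch '[-1,-2.2,-0.09,-0.7,0,0,0,-1,-2.2,-0.09,-0.7,0,0,0,-1,-2.2,-0.09,-0.7,0,0,0,-1,-2.2,-0.09,-0.7,0,0,0,-1,-2.2,-0.09,-0.7,0,0,0]'
python3 -m inch '[-1,0,0,0,0,0,0,-1,0,0,0,0,0,0,-1,0,0,0,0,0,0]'
python3 - <<'E'
from h import *
print(rows(tcp(),scoop(.5415,-.312,.13,81.3)@Gm,1),rows(tcp(),scoop(.5415,-.312,.004,81.3)@Gm,7))
E
```

```text
time_s: 14.37
position: [0.6143, 0.0558, 0.2988]
orientation: [0.745, 0.644, 0.133, -0.112]
ft_force: [-0.1, -0.3, -1.8]
width: 0.251
grasp_force: 30.0
time_s: 15.2
position: [0.5717, -0.1713, 0.2896]
orientation: [0.745, 0.644, 0.132, -0.112]
ft_force: [-0.2, -0.1, -2.0]
width: 0.253
grasp_force: 30.0
time_s: 16.03
position: [0.5294, -0.3983, 0.2804]
orientation: [0.745, 0.644, 0.131, -0.112]
ft_force: [0.3, 0.1, -2.1]
width: 0.253
grasp_force: 30.0
time_s: 16.28
position: [0.5304, -0.3959, 0.2805]
orientation: [0.745, 0.645, 0.132, -0.112]
ft_force: [0.0, 0.6, -1.2]
width: 0.246
grasp_force: 30.0
[-0.257, -0.097, 0.115, 0.001, 0.002, 0.005] [-0.653, -0.017, 1.708, 0.0, 0.0, 0.001]
```

```bash
python3 -m inch '[-1,-0.65,-0.02,1.71,0,0,0.001,-1,-0.65,-0.02,1.71,0,0,0.001,-1,-0.65,-0.02,1.71,0,0,0.001,-1,-0.65,-0.02,1.71,0,0,0.001,-1,-0.65,-0.02,1.71,0,0,0]' >/dev/null
python3 -m inch '[-1,-0.65,-0.02,1.71,0,0,0,-1,-0.65,-0.02,1.71,0,0,0,-1,0,0,0,0,0,0,-1,0,0,0,0,0,0]'
python3 -m inch '[-1,-0.06,0,0.17,0,0,0,-1,-0.06,0,0.17,0,0,0,-1,0,0,0,0,0,0,-1,0,0,0,0,0,0]'
python3 - <<'E'
from h import *
S=tcp()@np.linalg.inv(Gm); print(np.round(S,4)[:3])
E
```

```text
time_s: 17.03
position: [0.5294, -0.3963, 0.1526]
orientation: [0.745, 0.644, 0.131, -0.113]
ft_force: [1.1, -0.7, -1.6]
width: 0.251
grasp_force: 30.0
time_s: 17.37
position: [0.5296, -0.3976, 0.1497]
orientation: [0.746, 0.644, 0.131, -0.112]
ft_force: [0.5, -0.4, -1.7]
width: 0.248
grasp_force: 30.0
[[ 1.493e-01 -9.888e-01 -9.000e-04  5.419e-01]
 [ 9.888e-01  1.493e-01  3.600e-03 -3.123e-01]
 [-3.500e-03 -1.400e-03  1.000e+00  9.000e-04]]
```

Lower it the last millimetre, open, and withdraw back along the handle.

```bash
python3 -m inch '[-1,-0.03,0,0.09,0,0.003,0,-1,0,0,0,0,0,0,0.5,0,0,0,0,0,0,0.5,0,0,0,0,0,0,0.5,0,0,0,0,0,0]'
python3 -m inch '[1,0,0,0,0,0,0,1,0,0,0,0,0,0,1,0,0,0,0,0,0,1,0,0,0,0,0,0,1,0,0,0,0,0,0]'
python3 -m inch '[1,0,0,0,0,0,0,1,0,0,-1.5,0,0,0,1,0,0,-2,0,0,0,1,0,0,-2.5,0,0,0,1,0,0,-2.5,0,0,0]'
python3 -m inch '[1,0,0,-2.5,0,0,0,1,0,0,-2.5,0,0,0,1,0,0,0,0,0,0,1,0,0,0,0,0,0,1,0,0,0,0,0,0]'
python3 - <<'E'
from h import *
im,d=cap("scene"); cv2.imwrite("pics/s8.png",im[60:340])
P=cloud("scene",d); b,g,r=[im[...,i].astype(int) for i in range(3)]
m=(g>r+40)&(g>b+30)&(abs(P[...,1]+.33)<.15)&(P[...,2]<.012)
print(cv2.minAreaRect((P[m][:,:2]*1000).astype(np.float32)),P[m][:,2].mean())
E
```

```text
time_s: 17.78
position: [0.5295, -0.3976, 0.1484]
orientation: [0.745, 0.643, 0.133, -0.113]
ft_force: [0.6, 0.6, 0.4]
width: 0.398
grasp_force: 0.0
time_s: 18.2
position: [0.5294, -0.3975, 0.1481]
orientation: [0.745, 0.643, 0.132, -0.113]
ft_force: [0.1, 0.2, -0.0]
width: 0.772
grasp_force: 0.0
time_s: 18.62
position: [0.5247, -0.4263, 0.2283]
orientation: [0.745, 0.643, 0.132, -0.114]
ft_force: [0.3, -0.6, 0.1]
width: 0.994
grasp_force: 0.0
time_s: 19.03
position: [0.5223, -0.443, 0.2741]
orientation: [0.745, 0.643, 0.132, -0.114]
ft_force: [-0.3, 0.1, -0.0]
width: 1.003
grasp_force: 0.0
((544.8521118164062, -311.9587097167969), (98.05713653564453, 95.6062240600586), 81.12825775146484) 0.0014771956051056485
```

View pics/s8.png

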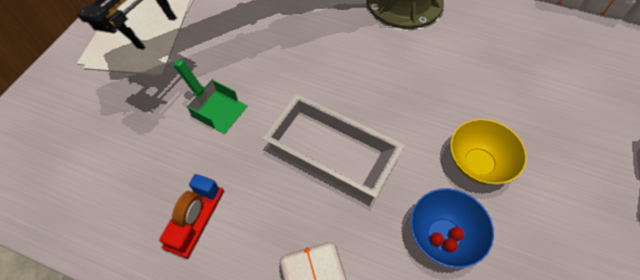

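The scoop lies flat at (217,105) with the gripper clear of it. The three cheeses are in the blue bowl at (447,239) and the pan is empty.

```bash
python3 -c "
from plant import env
print(env.finish_job())"
```

```text
the job is handed in; nothing more can be done
None
```

All three cheeses are in the blue bowl, the scoop lies flat on the bench on its underside and is released, and I handed the job in at about 19 s of the 58 s allowed; no verdict was returned.

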